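# Put two rolling pins into the lever-lid wash tub

## Task

Baking is over: lay both little rolling pins crosswise on the steel chute of the wash tub and let go, so that they rest against the closed lid. Then press the red lever down and hold the lid raised until both pins have rolled into the tub, and let the lever up so that the lid shuts over them. Work the lid only by its lever, and leave the bowl, the jar and the biscuit cutter where they stand.

Things in the scene. Friction and masses are not known exactly. Their poses are not given: they have to be found in the camera images.
- tub: fixed blue wash tub, steel chute in front, white lid. Origin on the table, midway across, below the lid's front edge (the gate). Own x points from the chute into the tub (away from the robot, within 0.25 rad of ahead), y to the lever side (left), z up. Tub x 0 to 215 mm, inside y -94 to 94, walls 100 mm high and 5 mm thick. The closed lid covers x -6 to 214, top 144 mm high.
- chute_mid (a point): middle of the chute's flat steel floor: tub x -88, y 0, height 89 mm; axes as the tub's. The floor runs from height 70 mm at tub x 0 up to 107 mm at x -176 (12 degrees), 188 mm wide between 22 mm high side rails. A pin laid across it (along tub y) rolls down by itself and is stopped by the closed lid's front lip at tub x -6 (heights 82 to 142 mm).
- lever_pad (a point): centre of the top face of the red lever pad (55 mm along tub x, 50 along y, 8 thick), left of the chute: when up, at tub x -80, y 146, height 130 mm. It goes down about 41 mm on an arc of 130 mm radius about a level pivot at tub x 50, height 105 mm; about 5 to 8 N holds it down; it springs back up when let go.
- lever (a joint): angle of the lever: 0 up (lid closed), 0.32 rad fully down (lid fully raised)
- lid: white lid of the tub. Origin midway along its front edge, 100 mm high when shut (axes then as the tub's); it turns about a level hinge at its far edge, tub x 214, height 100 mm. Its angle is always 1.75 times the lever's: 0 shut, 0.56 rad fully raised. A pin passes under it above about 0.3 rad. It shuts by itself when the lever is let go.
- red_pin_center (a point): centre of a small wooden rolling pin with red handles: barrel 44 mm diameter, 100 mm long; handles 18 mm diameter, 30 mm long at each end, 160 mm over all; about 0.09 to 0.18 kg. Lies on the table, centre 22 mm high. Own y runs along the pin (level); x and z turn as it rolls.
- green_pin_center (a point): centre of the second rolling pin, same size, with green handles; axes as for the red one
- bowl: lime-green open bowl, 150 mm across, 70 mm high; origin at centre of its foot; to be left alone
- jar: glass jar with orange cap, 60 mm across, 100 mm high; origin at centre of its foot; to be left alone
- cutter: red heart-shaped biscuit cutter, about 60 mm, 22 mm high; origin at its underside; to be left alone
Not all that is in view belongs to the job. Leave any blue or pink look-alike of the part that bears red_pin_center alone. What is shaped like the part that bears green_pin_center but pink is not meant.

How it is judged:
On the way, in this order (a step that is already met when the one before it is completed fails the run):
1. both pins lie on the chute, let go, with the lid still closed (x of red_pin_center in the frame of tub between -0.19 and -0.005 m and y of red_pin_center in the frame of tub between -0.1 and 0.1 m and z of red_pin_center in the frame of tub between 0.08 and 0.145 m and contact force between the fingers and red_pin below 0.3 N and x of green_pin_center in the frame of tub between -0.19 and -0.005 m and y of green_pin_center in the frame of tub between -0.1 and 0.1 m and z of green_pin_center in the frame of tub between 0.08 and 0.145 m and contact force between the fingers and green_pin below 0.3 N and angle between lid's own z axis and vertical below 0.06 rad), for 0.2 s.
2. the lever is held down and the lid raised while both pins have rolled into the tub (x of red_pin_center in the frame of tub between 0.01 and 0.21 m and y of red_pin_center in the frame of tub between -0.1 and 0.1 m and z of red_pin_center in the frame of tub between 0 and 0.078 m and x of green_pin_center in the frame of tub between 0.01 and 0.21 m and y of green_pin_center in the frame of tub between -0.1 and 0.1 m and z of green_pin_center in the frame of tub between 0 and 0.078 m and value of joint lever above 0.15 rad), for 0.2 s.
At the end, for the whole second after the job is handed in: both pins lie at rest inside the tub (centres between its walls and below 78 mm height), the lid is shut (within 0.05 rad) and the lever is up again (within 0.03 rad) (x of red_pin_center in the frame of tub between 0.01 and 0.21 m and y of red_pin_center in the frame of tub between -0.1 and 0.1 m and z of red_pin_center in the frame of tub between 0 and 0.078 m and x of green_pin_center in the frame of tub between 0.01 and 0.21 m and y of green_pin_center in the frame of tub between -0.1 and 0.1 m and z of green_pin_center in the frame of tub between 0 and 0.078 m and angle between lid's own z axis and vertical below 0.05 rad and value of joint lever below 0.03 rad and linear speed of each of red_pin, green_pin below 0.05 m/s); the robot touches nothing.
It fails at once if the robot pushes or lifts the lid itself (more than 6 N) (contact force between any of the arm, the fingers and lid above 6 N).
It fails at once if the bowl, jar or cutter is moved by more than 30 mm (distance of any of bowl, jar, cutter from where it was at the start of the episode above 0.03 m).
It also fails if it takes over 58 s, if anything falls off the work surface, if the arm or the gripper's body presses on something with over 40 N, if the wrist force passes 120 N, or if a joint passes its speed limit or range.

## Robot

A 6-joint arm with a two-finger parallel gripper is mounted at the origin on the work surface. World frame = base frame: x ahead of the robot, y to its left, z up, the work surface at z = 0. Lengths are in m, angles in rad, forces in N, time in s.
With the tool pointing down it reaches from about 0.35 to 0.85 m from the base axis. Payload 8.1 kg.
Tool frame: the origin (TCP) lies midway between the tips of the shut fingers; the grasp point (between the pads) lies 19 mm behind it; z points along the fingers, y is the direction in which the jaws open and shut (so a half turn about z gives the same grasp; the last joint's range is limited). The gripper opens to 93 mm and grips with 3 to 60 N. Pads are 15 mm wide; open, the fingers measure 128 mm over their backs; the gripper's body (75 mm by 188 mm) begins 65 mm behind the grasp point.
Start: joints at [1.25, 0.13, 1.488, -0, 1.523, -0.085], TCP at [0.14, 0.583, 0.219] pointing down, gripper open.
Joint ranges: [-2.96, 2.96], [-0.89, 2.26], [0.02, 2.5], [-1.34, 4.48], [0, 2.73], [-2.66, 2.66]. Speed limits (rad/s): [2.39, 2.39, 2.79, 3.14, 3.14, 3.14].

## Interface

Orientations are given as a 3x3 rotation matrix whose columns are the frame's x, y, z axes.
In Python, from workcell import arm gives the robot as it stands.
- The arm moves only by the tool arm_command, never from a script. Its argument "plan" is a list of rows, each a list of 5 numbers: the shift along the tool's x, y, z in mm, then the turn about the tool's z in degrees, then the finger opening in mm, from 0 to 93. In form: [[dx, dy, dz, spin, grip], ...]. A call has exactly 5 rows; each row is the pose to reach, as a shift and turn from the pose commanded when the call began, along the tool's axes at that moment; what a row does not reach only later rows make up. A row lasts 1/10 s, in which the tool goes at most 50 mm and 8.59 degrees, less where a joint would pass 70% of its speed; a pose out of reach is approached as far as the arm can. A call with a gripper value outside its range is refused whole. The fingers move at their own pace and stop on an object; the grip force is fixed at half the most. Time passes only in rows, so rows that repeat a pose let the fingers close, or fill a call up. It gives the time, the measured TCP pose, the force and the opening at its end, in the units of the state.
- arm.get_state(): the state, without advancing time (a new reading comes with each control period).
- arm.grab_frame(name): name is "scene" or "top" or "wrist"; returns a dict with "frame" (480x640x3 uint8, red, green, blue), "mtx" (3x3 intrinsics, pixels), "dist_coeffs" ([k1, k2, p1, p2, k3] as OpenCV has them; the pictures are not rectified), "world_from_camera" (4x4, takes a point from camera to world coordinates). Camera axes: x right, y down, z forward; pixel columns grow to the right and rows downward; lengths in m; the calibration is good to about 2 mm. A picture is of the moment at which its call begins. There is no depth.
- arm.hand_in(): hands the job in, once; it reports no verdict.
Trained networks look in a picture, given as the dict that the camera call returned (one of the last four; its "shot" number tells which), for a name from the list of things; names that differ only in an ending like _2 or _b are one class to them, and where a whole thing is asked for, a point or a joint stands for the part that bears it (a point fixed in the world has none). Each returns a list of dicts, best first, with "p" (0 to 1); they miss things now and then, are a little off and sometimes report something else, mostly with a low value. They report only what shows in the picture. A call takes as long as a camera call. They do not tell look-alikes from the thing itself.
- arm.silhouettes(picture, thing): "pixels" (480x640 bool, what is visible of it) and "location" ([column, row] in pixels, amid what is visible of it).
The state is a dict: "time_s": time; "joint_positions": joint angles; "qd": joint speeds; "tau": joint torques, N m; "tcp_pos": TCP position; "eef_rot": TCP orientation; "force": force on the tool from outside, world axes, zero at the start; "moment": the same for the moment, N m; "gripper_width": finger opening in m.
Only numpy, scipy, OpenCV 4.12 (cv2) and the standard library are available. Lean on these libraries where they do the work, as an engineer would, in place of code of your own. Each camera call takes 0.05 s, during which the arm holds its last target.

## Working session

There is one attempt and no reset: what is moved stays moved. The work goes in short steps, Python scripts to look and compute and a tool call to move; the robot and the scene stay as the last step left them, time stands still between calls to the robot, and variables do not carry over. Pictures are saved under pics/ and viewed, and the job is handed in when it is done.

Besides the shell and the picture viewer there is one more tool, called after "Emit:" by a JSON object that holds its "api" and its "payload", one argument or row to a line. arm_command: Moves the arm, as the interface text tells. Its arguments: {"type":"object","properties":{"plan":{"type":"array"}},"required":["plan"]}

```bash
ls; mkdir -p pics; python3 - <<'E'
from workcell import arm
import cv2,pickle
s=arm.get_state();print(s)
for n in["scene","top"]:
    f=arm.grab_frame(n);pickle.dump(f,open(f'{n}0.pkl','wb'))
    cv2.imwrite(f'pics/{n}0.png',f['frame'][:,:,::-1])
    for t in['tub','lever','lid','red_pin_center','green_pin_center','bowl','jar','cutter']:
        for d in arm.silhouettes(f,t): print(n,t,round(d['p'],2),d['location'],d['pixels'].sum())
E
```

```text
pics
{'time_s': 0.0, 'joint_positions': array([ 1.24961777e+00,  1.31152073e-01,  1.48928757e+00,  1.29679821e-06,
        1.52299891e+00, -8.53713424e-02]), 'qd': array([-1.15786727e-03, -8.53871944e-05,  6.59214168e-04,  2.98743275e-03,
       -1.92371339e-03, -4.46213632e-04]), 'tau': array([ 3.93601867e-04, -5.59849262e+01, -4.91755879e+01,  7.67774926e-02,
        3.54983588e-02, -1.96417227e-04]), 'tcp_pos': array([0.13995564, 0.58285735, 0.21758833]), 'eef_rot': array([[-9.72326009e-01,  2.33627463e-01, -5.83950248e-04],
       [ 2.33628139e-01,  9.72324445e-01, -1.75109346e-03],
       [ 1.58685577e-04, -1.83906093e-03, -9.99998296e-01]]), 'force': array([ 0.32536733, -0.02897172,  0.01779084]), 'moment': array([0.01665867, 0.02718458, 0.02343109]), 'gripper_width': 0.09295789869466006}
scene tub 0.73 [419.3, 237.0] 17241
scene lever 0.51 [409.0, 169.1] 250
scene lid 0.72 [434.8, 230.6] 8444
scene red_pin_center 0.81 [227.8, 303.3] 1355
scene red_pin_center 0.73 [357.7, 353.0] 1686
scene green_pin_center 0.71 [268.5, 333.6] 1489
scene green_pin_center 0.68 [315.3, 185.6] 363
scene bowl 0.58 [182.5, 421.3] 6905
scene cutter 0.68 [156.2, 369.6] 564
top tub 0.72 [255.2, 216.1] 11237
top lever 0.75 [208.5, 244.9] 648
top lid 0.62 [255.9, 182.1] 6197
top red_pin_center 0.97 [396.1, 257.0] 534
top red_pin_center 0.85 [391.1, 318.4] 648
top red_pin_center 0.66 [356.3, 178.4] 599
top green_pin_center 0.81 [391.0, 223.9] 635
top green_pin_center 0.26 [254.2, 212.5] 11079
top bowl 0.84 [466.6, 195.4] 1973
top jar 0.76 [171.5, 226.1] 505
top cutter 0.44 [447.6, 254.4] 16
```

View pics/scene0.png

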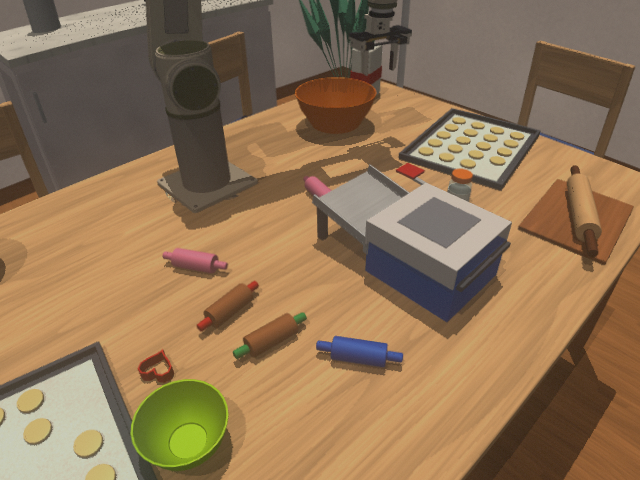

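View pics/top0.png

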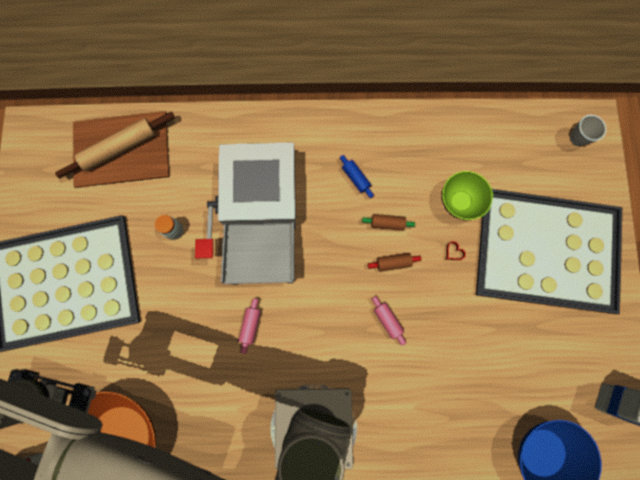

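The scene and top views show the green-handled pin at about (388,222) top / (268,334) scene. The red-handled pin is at (395,262) top / (228,304) scene. The blue and pink pins are decoys. The tub is at about (257,215) top, with the lever pad at (205,248). Next I'll get rough positions.

```bash
cat > h.py <<'E'
import numpy as np,cv2,pickle
from scipy.optimize import least_squares
def ray(f,uv):
    p=cv2.undistortPoints(np.array(uv,float).reshape(-1,1,2),f['mtx'],np.array(f['dist_coeffs'])).reshape(-1,2)
    T=np.array(f['world_from_camera']);d=np.c_[p,np.ones(len(p))]@T[:3,:3].T
    return T[:3,3],d
def onz(f,uv,z):
    o,d=ray(f,uv);return o+d*((z-o[2])/d[:,2])[:,None]
def proj(f,P):
    T=np.linalg.inv(np.array(f['world_from_camera']))
    return cv2.projectPoints(np.array(P,float).reshape(-1,1,3),cv2.Rodrigues(T[:3,:3])[0],T[:3,3],f['mtx'],np.array(f['dist_coeffs']))[0].reshape(-1,2)
def tri(fs,uvs):
    A=np.zeros((3,3));b=np.zeros(3)
    for f,uv in zip(fs,uvs):
        o,d=ray(f,[uv]);d=d[0]/np.linalg.norm(d[0]);M=np.eye(3)-np.outer(d,d);A+=M;b+=M@o
    return np.linalg.solve(A,b)
def pinfit(f,mask,z=.022):
    v,u=np.nonzero(mask);P=onz(f,np.c_[u,v],z)[:,:2];c=P.mean(0)
    w,V=np.linalg.eigh(np.cov((P-c).T));a=V[:,1]
    s=(P-c)@a;lo,hi=np.percentile(s,[.5,99.5]);return c+a*(lo+hi)/2,np.degrees(np.arctan2(a[1],a[0])),hi-lo
def mask(arm,f,thing,near):
    L=arm.silhouettes(f,thing);
    return min(L,key=lambda d:np.hypot(*(np.array(d['location'])-near)))
E
python3 - <<'E'
from h import *
from workcell import arm
fs={}
for n in["scene","top"]: fs[n]=arm.grab_frame(n)
pt={}
for t,ns,nt in[('red_pin_center',(228,303),(396,260)),('green_pin_center',(268,333),(390,223))]:
    c=[]
    for n,near in(('scene',ns),('top',nt)):
        d=mask(arm,fs[n],t,near);c.append(d['location']);print(t,n,d['location'],pinfit(fs[n],d['pixels']))
    print('tri',tri([fs['scene'],fs['top']],c))
for t in['bowl','cutter','jar','lever']:
  for n in fs:
    for d in arm.silhouettes(fs[n],t): print(t,n,d['location'],onz(fs[n],[d['location']],.13 if t=='lever' else .02))
for n,(x,y,w,h)in dict(scene=(290,140,240,180),top=(180,130,140,170)).items():
    im=fs[n]['frame'][y:y+h,x:x+w,::-1];k=3 if n=='scene' else 3.5
    cv2.imwrite(f'pics/{n}_crop.png',cv2.resize(im,None,fx=k,fy=k,interpolation=cv2.INTER_CUBIC))
E
```

```text
red_pin_center scene [227.8, 303.4] (array([ 0.46887038, -0.242071  ]), np.float64(102.12452879755243), np.float64(0.15864510325502884))
red_pin_center top [395.4, 260.6] (array([ 0.46775174, -0.24277246]), np.float64(98.74184842094208), np.float64(0.1530418946671152))
tri [ 0.47184376 -0.24473984  0.02925688]
green_pin_center scene [265.2, 331.4] (array([ 0.58969801, -0.22773911]), np.float64(86.91561346946817), np.float64(0.15829592004791287))
green_pin_center top [387.3, 223.4] (array([ 0.58886089, -0.23041822]), np.float64(85.00047920837217), np.float64(0.14722081419111402))
tri [ 0.58203754 -0.22950958  0.02535362]
bowl scene [420.0, 232.5] [[0.59473629 0.23077629 0.02      ]]
bowl top [467.2, 195.0] [[ 0.67127847 -0.47388002  0.02      ]]
cutter scene [154.4, 368.1] [[ 0.50475065 -0.43096087  0.02      ]]
cutter top [457.9, 250.3] [[ 0.50146358 -0.43448939  0.02      ]]
jar scene [462.6, 183.1] [[0.54141477 0.50010318 0.02      ]]
jar top [171.7, 227.2] [[0.58100681 0.42036255 0.02      ]]
lever scene [410.9, 169.4] [[0.50130609 0.29722877 0.13      ]]
lever top [206.9, 245.0] [[0.50666231 0.28565693 0.13      ]]
```

View pics/scene_crop.png

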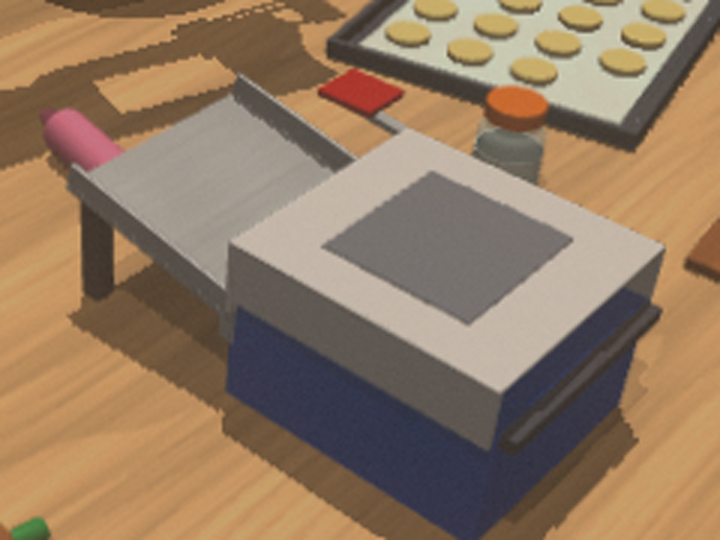

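View pics/top_crop.png

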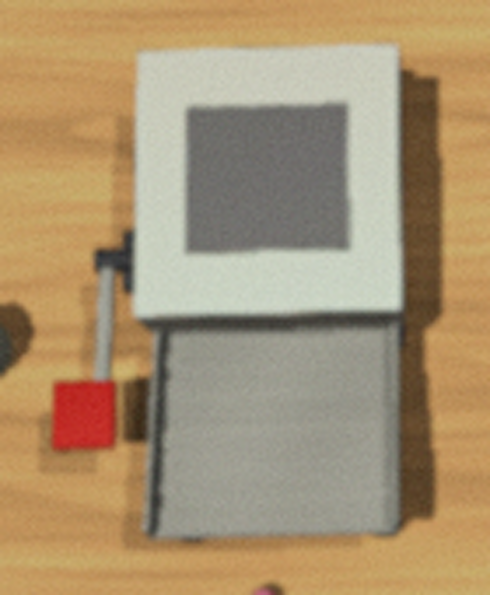

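```bash
cat > fit.py <<'E'
from h import *
from workcell import arm
fs=[arm.grab_frame(n) for n in("scene","top")]
def un(U,k,x,y): U=np.array(U,float);return (U+.5)/k-.5+[x,y]
S=un([(232,245),(403,128),(663,248),(500,392),(361,92)],3,290,140)
T=un([(402,312),(136,320),(138,53),(397,46),(84.5,415)],3.5,180,130)
def world(p):
    x,y,a,w,dx=p;c,s=np.cos(a),np.sin(a)
    L=np.array([(-.006,-w,.144),(-.006,w,.144),(.214,w,.144),(.214,-w,.144),(-.080,.146,.130)])
    L[:,0]+=0
    return np.c_[x+c*L[:,0]-s*L[:,1],y+s*L[:,0]+c*L[:,1],L[:,2]]
def res(p,sel=(0,1)):
    W=world(p);r=[]
    if 0 in sel:r.append((proj(fs[0],W)-S)/1)
    if 1 in sel:r.append((proj(fs[1],W)-T)/.6)
    return np.concatenate(r).ravel()
for sel in((0,1),(0,),(1,)):
    q=least_squares(res,[.58,.15,0,.1,0],args=(sel,),loss='soft_l1');print(sel,q.x.round(4));print(res(q.x,sel).reshape(-1,2).round(1).tolist())
s=arm.get_state();print(s['time_s'])
E
python3 fit.py
```

```text
(0, 1) [0.58   0.1492 0.0172 0.104  0.    ]
[[-2.2, -1.5], [0.0, -0.4], [-0.3, -0.8], [-0.6, -0.2], [-1.2, -1.0], [-0.3, -0.9], [-0.3, -1.1], [0.4, -0.7], [-0.2, -1.0], [0.1, 0.2]]
(0,) [0.5823 0.1485 0.015  0.1024 0.    ]
[[-1.1, -1.3], [0.4, 0.4], [0.2, 0.3], [0.6, 0.2], [-0.4, -0.5]]
(1,) [0.5787 0.1491 0.0164 0.1043 0.    ]
[[-0.1, -0.1], [-0.4, -0.4], [0.4, -0.0], [0.1, -0.2], [0.1, 0.9]]
1.7
```

```bash
cat >> h.py <<'E'
def go(s,p,yaw_deg):
    """shift/spin (tool axes) from state s to world p with tool y at yaw (mod 180)"""
    R=np.array(s['eef_rot']);d=R.T@(np.array(p)-s['tcp_pos'])*1000
    y0=np.degrees(np.arctan2(R[1,1],R[0,1]));D=(yaw_deg-y0+90)%180-90
    print('t',round(s['time_s'],2),'tcp',np.round(s['tcp_pos'],4),'yaw',round(y0,1),'q6',round(s['joint_positions'][5],2),'-> shift',d.round(1),'spin',round(-D,1),'F',np.round(s['force'],1),'w',round(s['gripper_width'],4))
TUB=np.array([.580,.1492]);TA=.0172
def tub(x,y,z):
    c,s_=np.cos(TA),np.sin(TA);return np.array([TUB[0]+c*x-s_*y,TUB[1]+s_*x+c*y,z])
E
python3 - <<'E'
from h import *
from workcell import arm
s=arm.get_state()
go(s,(.43,.2,.22),10);go(s,(.469,-.242,.16),10)
E
```

```text
t 1.7 tcp [0.1401 0.5834 0.2186] yaw 76.5 q6 -0.09 -> shift [-371.4 -305.1   -1.4] spin 66.5 F [ 0.7 -0.6 -1.2] w 0.093
t 1.7 tcp [0.1401 0.5834 0.2186] yaw 76.5 q6 -0.09 -> shift [-512.6 -725.7   58.7] spin 66.5 F [ 0.7 -0.6 -1.2] w 0.093
```

Emit:
{"api": "arm_command", "payload": {
  "plan": [
    [-37, -30, -5, 8, 93],
    [-75, -61, -5, 16, 93],
    [-112, -92, -5, 24, 93],
    [-149, -122, -5, 32, 93],
    [-186, -153, -5, 40, 93]
  ]
}}

```text
time_s: 2.2
tcp_pos: [0.286, 0.3897, 0.2238]
eef_rot: [[-0.59, 0.807, 0.0], [0.807, 0.59, 0.0], [0.0, 0.001, -1.0]]
force: [0.6, 0.7, 0.1]
gripper_width: 0.093
```

```bash
python3 - <<'E'
from h import *
from workcell import arm
s=arm.get_state()
go(s,(.43,.2,.22),10);go(s,(.469,-.242,.16),10);go(s,(.45,-.02,.21),10)
E
```

```text
t 2.2 tcp [0.286  0.3897 0.2238] yaw 36.2 q6 0.2 -> shift [-238.1    4.2    3.8] spin 26.2 F [0.6 0.7 0.1] w 0.093
t 2.2 tcp [0.286  0.3897 0.2238] yaw 36.2 q6 0.2 -> shift [-617.9 -225.4   63.6] spin 26.2 F [0.6 0.7 0.1] w 0.093
t 2.2 tcp [0.286  0.3897 0.2238] yaw 36.2 q6 0.2 -> shift [-427.5 -109.6   13.7] spin 26.2 F [0.6 0.7 0.1] w 0.093
```

Emit:
{"api": "arm_command", "payload": {
  "plan": [
    [-46, -15, 0, 6, 93],
    [-92, -32, 0, 12, 93],
    [-138, -49, 0, 18, 93],
    [-184, -66, 0, 22, 93],
    [-230, -84, 0, 26, 93]
  ]
}}

```text
time_s: 2.7
tcp_pos: [0.3547, 0.1546, 0.224]
eef_rot: [[-0.18, 0.984, 0.001], [0.984, 0.18, 0.0], [0.0, 0.001, -1.0]]
force: [1.4, 0.2, -0.1]
gripper_width: 0.0933
```

```bash
python3 - <<'E'
from h import *
from workcell import arm
s=arm.get_state()
go(s,(.469,-.242,.18),10)
E
```

```text
t 2.7 tcp [0.3547 0.1546 0.224 ] yaw 10.4 q6 0.1 -> shift [-410.7   41.1   44. ] spin 0.4 F [ 1.4  0.2 -0.1] w 0.0933
```

Emit:
{"api": "arm_command", "payload": {
  "plan": [
    [-46, 5, 0, 0, 93],
    [-92, 10, 5, 0, 93],
    [-138, 15, 10, 0, 93],
    [-184, 20, 15, 0, 93],
    [-230, 25, 20, 0, 93]
  ]
}}

```text
time_s: 3.2
tcp_pos: [0.4213, -0.0674, 0.2039]
eef_rot: [[-0.182, 0.983, 0.001], [0.983, 0.182, -0.0], [-0.0, 0.001, -1.0]]
force: [0.5, 1.0, 0.2]
gripper_width: 0.093
```

Emit:
{"api": "arm_command", "payload": {
  "plan": [
    [-45, 4, 6, 0, 93],
    [-90, 8, 12, 0, 93],
    [-135, 12, 20, 0, 93],
    [-170, 16, 24, 0, 93],
    [-181, 16, 24, 0, 93]
  ]
}}

```text
time_s: 3.7
tcp_pos: [0.4695, -0.2432, 0.1787]
eef_rot: [[-0.179, 0.984, -0.001], [0.984, 0.179, -0.0], [0.0, -0.001, -1.0]]
force: [-0.6, 0.7, 0.4]
gripper_width: 0.0928
```

```bash
python3 - <<'E'
from h import *
from workcell import arm
f=arm.grab_frame('wrist');s=arm.get_state()
cv2.imwrite('pics/w1.png',f['frame'][:,:,::-1])
for t in('red_pin_center','green_pin_center'):
    for d in arm.silhouettes(f,t): print(t,round(d['p'],2),d['location'],pinfit(f,d['pixels']))
go(s,(.469,-.242,.012),10)
E
```

```text
red_pin_center 0.8 [320.2, 221.5] (array([ 0.471205  , -0.24268445]), np.float64(97.97697467981413), np.float64(0.156298323294362))
red_pin_center 0.58 [144.1, 162.2] (array([ 0.2990784 , -0.22010191]), np.float64(-148.85431194453125), np.float64(0.15909295924563338))
red_pin_center 0.58 [591.3, 173.0] (array([ 0.71106374, -0.15341047]), np.float64(-144.71063107842943), np.float64(0.1051351849706189))
green_pin_center 0.69 [452.2, 221.3] (array([ 0.5931344 , -0.21277278]), np.float64(82.99193142287989), np.float64(0.1235619484035568))
t 3.75 tcp [ 0.4695 -0.2431  0.1791] yaw 10.3 q6 -0.75 -> shift [ 1.200e+00 -1.000e-01  1.671e+02] spin 0.3 F [-1.2 -0.1  0.2] w 0.0933
```

View pics/w1.png

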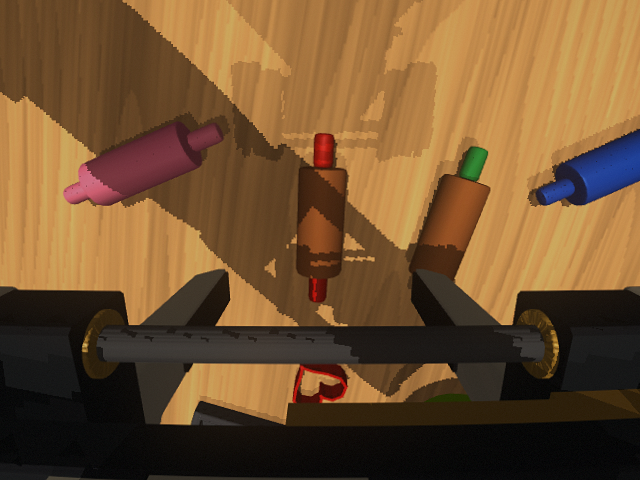

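The wrist view shows the red pin at about (321,220), square between the jaws, with the cutter well clear at (320,383).

Emit:
{"api": "arm_command", "payload": {
  "plan": [
    [0, 1, 45, 2, 93],
    [0, 1, 90, 2, 93],
    [0, 1, 130, 2, 93],
    [0, 1, 158, 2, 93],
    [0, 1, 167, 2, 93]
  ]
}}

```text
time_s: 4.35
tcp_pos: [0.4684, -0.237, 0.0096]
eef_rot: [[-0.149, 0.989, -0.004], [0.989, 0.149, 0.003], [0.004, -0.004, -1.0]]
force: [-0.9, 0.0, -0.1]
gripper_width: 0.093
```

Emit:
{"api": "arm_command", "payload": {
  "plan": [
    [0, 0, 0, 0, 80],
    [0, 0, 0, 0, 36],
    [0, 0, 0, 0, 36],
    [0, 0, 0, 0, 36],
    [0, 0, 0, 0, 36]
  ]
}}

```text
time_s: 4.85
tcp_pos: [0.4714, -0.2406, 0.0138]
eef_rot: [[-0.148, 0.989, 0.002], [0.989, 0.148, -0.001], [-0.001, 0.001, -1.0]]
force: [-0.3, -0.3, -0.2]
gripper_width: 0.0577
```

```bash
python3 - <<'E'
from h import *
from workcell import arm
s=arm.get_state()
go(s,tub(-.07,0,.2),1)
E
```

```text
t 4.85 tcp [ 0.4714 -0.2406  0.0138] yaw 8.5 q6 -0.72 -> shift [ 378.5   95.8 -186.5] spin 7.5 F [-0.3 -0.3 -0.2] w 0.0577
```

Fingers are slow to close; continue.

Emit:
{"api": "arm_command", "payload": {
  "plan": [
    [0, 0, 0, 0, 36],
    [0, 0, 0, 0, 36],
    [0, 0, 0, 0, 36],
    [0, 0, 0, 0, 36],
    [0, 0, 0, 0, 36]
  ]
}}

```text
time_s: 5.35
tcp_pos: [0.4707, -0.2403, 0.0129]
eef_rot: [[-0.148, 0.989, 0.0], [0.989, 0.148, -0.0], [-0.0, 0.0, -1.0]]
force: [-1.0, -0.3, 3.1]
gripper_width: 0.0434
```

Emit:
{"api": "arm_command", "payload": {
  "plan": [
    [0, 0, -20, 0, 36],
    [0, 0, -55, 0, 36],
    [0, 0, -95, 0, 36],
    [0, 0, -140, 3, 36],
    [0, 0, -190, 7, 36]
  ]
}}

```text
time_s: 5.85
tcp_pos: [0.4696, -0.2395, 0.2028]
eef_rot: [[-0.024, 1.0, -0.002], [1.0, 0.024, 0.002], [0.002, -0.002, -1.0]]
force: [1.6, 0.4, -0.3]
gripper_width: 0.0436
```

```bash
python3 - <<'E'
from h import *
from workcell import arm
s=arm.get_state()
go(s,tub(-.07,0,.2),1)
f=arm.grab_frame('wrist')
cv2.imwrite('pics/w2.png',f['frame'][:,:,::-1])
E
```

```text
t 5.85 tcp [ 0.4696 -0.2395  0.2028] yaw 1.4 q6 -0.59 -> shift [386.4  49.6   3.3] spin 0.4 F [ 1.6  0.4 -0.3] w 0.0436
```

View pics/w2.png

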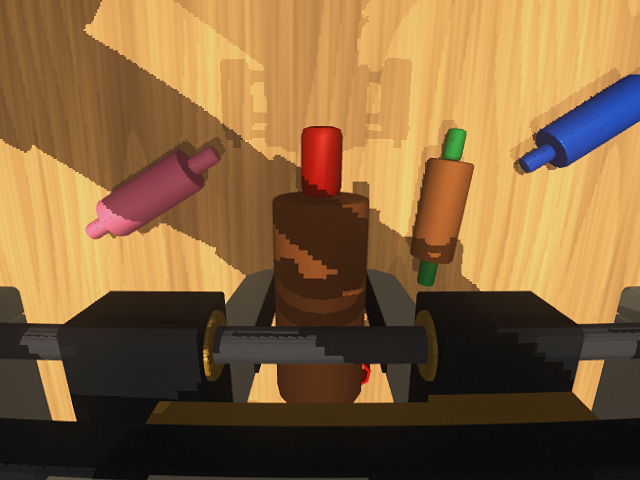

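Red pin is held, 43.5 mm wide at the barrel. The arm carries it towards the chute next, with a wrist picture on the way.

Emit:
{"api": "arm_command", "payload": {
  "plan": [
    [30, 4, -3, 0, 36],
    [75, 10, -6, 0, 36],
    [120, 16, -10, 0, 36],
    [165, 21, -14, 0, 36],
    [200, 25, -15, 0, 36]
  ]
}}

```text
time_s: 6.4
tcp_pos: [0.4904, -0.0372, 0.2176]
eef_rot: [[-0.027, 1.0, 0.0], [1.0, 0.027, 0.0], [0.0, 0.0, -1.0]]
force: [0.3, -0.6, -0.9]
gripper_width: 0.0436
```

```bash
python3 - <<'E'
from h import *
from workcell import arm
f=arm.grab_frame('wrist');s=arm.get_state()
go(s,tub(-.07,0,.2),1);pickle.dump(f,open('w3.pkl','wb'))
im=f['frame'][:,:,::-1].copy()
for L in [(-.006,-.104,.142),(-.006,.104,.142),(-.176,-.094,.107),(-.176,.094,.107),(0,-.094,.07),(-.08,.146,.13),(-.006,-.104,.082)]:
    u=proj(f,tub(*L))[0]
    print(L,u.round(1))
    cv2.drawMarker(im,tuple(int(round(v)) for v in u),(255,0,255),cv2.MARKER_CROSS,9,1)
cv2.imwrite('pics/w3.png',im)
E
```

```text
t 6.45 tcp [ 0.4906 -0.0331  0.2176] yaw 1.7 q6 -0.2 -> shift [180.4  24.6  18.2] spin 0.7 F [-0.1  3.2 -1.8] w 0.0435
(-0.006, -0.104, 0.142) [449.4 130.3]
(-0.006, 0.104, 0.142) [ 472.6 -232.8]
(-0.176, -0.094, 0.107) [209.2 116. ]
(-0.176, 0.094, 0.107) [ 197.7 -172.4]
(0, -0.094, 0.07) [427.5 121.8]
(-0.08, 0.146, 0.13) [ 344.9 -291.2]
(-0.006, -0.104, 0.082) [423.7 133.2]
```

View pics/w3.png

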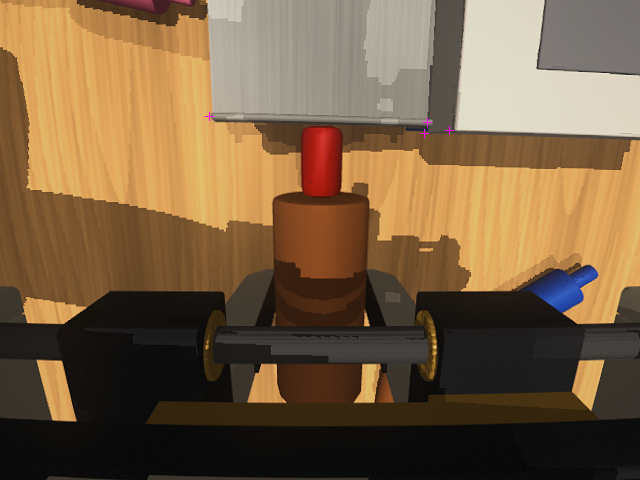

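Emit:
{"api": "arm_command", "payload": {
  "plan": [
    [45, 8, 0, 0, 36],
    [90, 16, 0, 0, 36],
    [135, 24, 0, 1, 36],
    [170, 33, 0, 1, 36],
    [182, 35, 0, 1, 36]
  ]
}}

```text
time_s: 6.95
tcp_pos: [0.5206, 0.1463, 0.2168]
eef_rot: [[-0.012, 1.0, -0.001], [1.0, 0.012, 0.001], [0.001, -0.001, -1.0]]
force: [0.3, -0.7, -1.3]
gripper_width: 0.0433
```

```bash
python3 - <<'E'
from h import *
from workcell import arm
f=arm.grab_frame('wrist');s=arm.get_state()
go(s,tub(-.06,.002,.1),1)
im=f['frame'][:,:,::-1].copy()
for L in [(-.006,-.104,.142),(-.006,.104,.142),(-.176,-.094,.107),(-.176,.094,.107),(0,-.094,.07),(-.08,.146,.13),(-.006,.104,.142)]:
    u=proj(f,tub(*L))[0]
    cv2.drawMarker(im,tuple(int(round(v)) for v in u),(255,0,255),cv2.MARKER_CROSS,9,1)
cv2.imwrite('pics/w4.png',im)
E
```

```text
t 7.0 tcp [0.5205 0.1463 0.2168] yaw 0.7 q6 0.17 -> shift [  3.8  -0.3 116.8] spin -0.3 F [-0.6  1.  -0.8] w 0.043
```

View pics/w4.png

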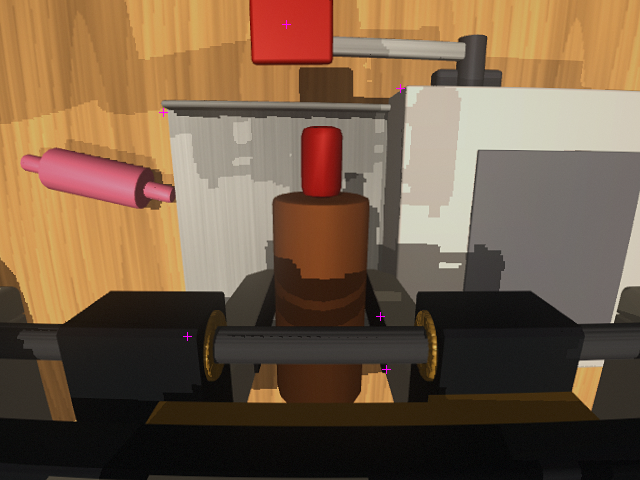

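The wrist view confirms the tub model: chute corner about (165,103), lid corner (405,88), lever pad (291,30). The pin is centred over the chute, so I'll lower it.

Emit:
{"api": "arm_command", "payload": {
  "plan": [
    [2, 0, 40, 0, 36],
    [4, 0, 75, 0, 36],
    [4, 0, 100, 0, 36],
    [4, 0, 113, 0, 36],
    [4, 0, 119, 0, 36]
  ]
}}

```text
time_s: 7.5
tcp_pos: [0.5198, 0.146, 0.0971]
eef_rot: [[-0.008, 1.0, -0.002], [1.0, 0.008, -0.001], [-0.001, -0.002, -1.0]]
force: [0.3, -0.1, -0.4]
gripper_width: 0.0432
```

Emit:
{"api": "arm_command", "payload": {
  "plan": [
    [0, 0, 0, 0, 36],
    [0, 0, 0, 0, 62],
    [0, 0, 0, 0, 62],
    [0, 0, 0, 0, 62],
    [0, 0, 0, 0, 62]
  ]
}}

```text
time_s: 8.0
tcp_pos: [0.5214, 0.1474, 0.0996]
eef_rot: [[-0.009, 1.0, 0.002], [1.0, 0.009, 0.0], [0.0, 0.002, -1.0]]
force: [0.7, -1.2, 0.9]
gripper_width: 0.062
```

```bash
python3 - <<'E'
from h import *
from workcell import arm
f=arm.grab_frame('wrist');s=arm.get_state()
go(s,tub(-.06,.002,.1),1)
cv2.imwrite('pics/w5.png',f['frame'][:,:,::-1])
E
```

```text
t 8.05 tcp [0.5213 0.1474 0.0995] yaw 0.5 q6 0.17 -> shift [ 2.8 -1.3 -0.5] spin -0.5 F [ 0.8 -1.1  0.8] w 0.0622
```

View pics/w5.png

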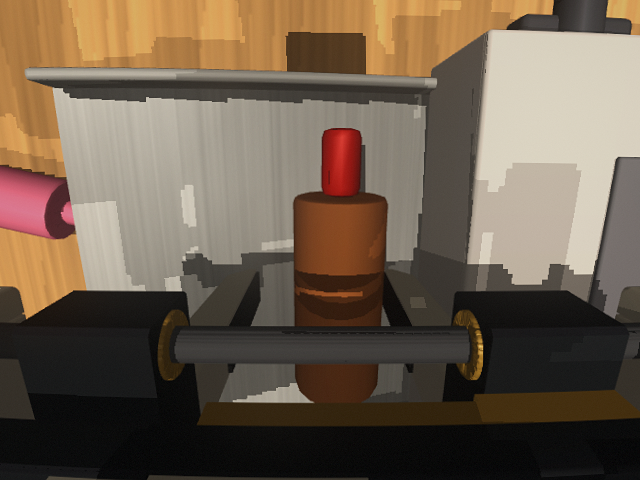

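Pin has rolled against the downhill finger at (340,300). Lift clear slowly, then go to the green pin.

Emit:
{"api": "arm_command", "payload": {
  "plan": [
    [0, 0, -10, 0, 64],
    [0, 0, -25, 0, 64],
    [0, 0, -50, 0, 64],
    [0, 0, -90, 0, 70],
    [0, 0, -125, 0, 93]
  ]
}}

```text
time_s: 8.55
tcp_pos: [0.5206, 0.1473, 0.2267]
eef_rot: [[-0.009, 1.0, 0.001], [1.0, 0.009, 0.0], [0.0, 0.001, -1.0]]
force: [0.4, 0.5, 0.8]
gripper_width: 0.074
```

```bash
python3 - <<'E'
from h import *
from workcell import arm
f=arm.grab_frame('wrist');s=arm.get_state()
go(s,(.59,-.229,.18),-5);go(s,(.59,-.229,.22),-5)
cv2.imwrite('pics/w6.png',f['frame'][:,:,::-1])
E
```

```text
t 8.6 tcp [0.5235 0.1479 0.234 ] yaw 0.5 q6 0.17 -> shift [-377.6   62.7   53.9] spin 5.5 F [0.6 0.1 4.5] w 0.078
t 8.6 tcp [0.5235 0.1479 0.234 ] yaw 0.5 q6 0.17 -> shift [-377.5   63.1   13.9] spin 5.5 F [0.6 0.1 4.5] w 0.078
```

View pics/w6.png

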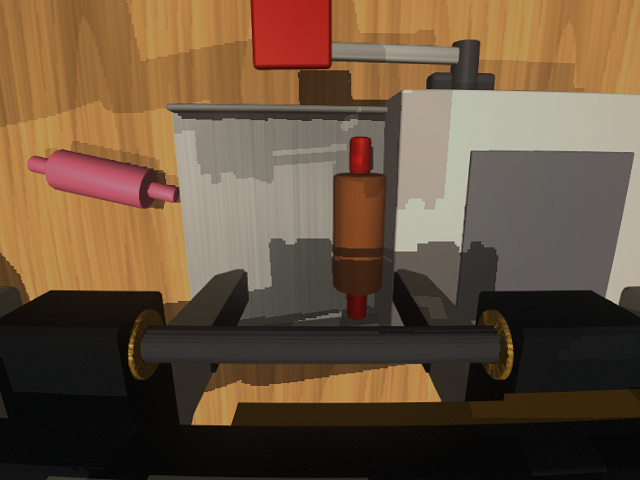

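The red pin lies square against the closed lid at about (360,230). On to the green pin.

Emit:
{"api": "arm_command", "payload": {
  "plan": [
    [-46, 6, 0, 0, 93],
    [-92, 13, 0, 2, 93],
    [-140, 20, 0, 4, 93],
    [-188, 28, 0, 5, 93],
    [-236, 38, 8, 5, 93]
  ]
}}

```text
time_s: 9.1
tcp_pos: [0.5616, -0.0904, 0.2185]
eef_rot: [[0.079, 0.997, 0.004], [0.997, -0.079, -0.001], [-0.001, 0.004, -1.0]]
force: [0.3, 0.3, 0.3]
gripper_width: 0.0931
```

Emit:
{"api": "arm_command", "payload": {
  "plan": [
    [-45, 5, 8, 0, 93],
    [-85, 10, 16, 0, 93],
    [-115, 14, 24, 0, 93],
    [-136, 14, 30, 0, 93],
    [-140, 14, 35, 0, 93]
  ]
}}

```text
time_s: 9.6
tcp_pos: [0.5633, -0.2316, 0.1812]
eef_rot: [[0.081, 0.997, 0.0], [0.997, -0.081, -0.001], [-0.001, 0.0, -1.0]]
force: [0.1, -0.4, 0.3]
gripper_width: 0.0929
```

```bash
python3 - <<'E'
from h import *
from workcell import arm
f=arm.grab_frame('wrist');s=arm.get_state()
cv2.imwrite('pics/w7.png',f['frame'][:,:,::-1])
for d in arm.silhouettes(f,'green_pin_center'): print(round(d['p'],2),d['location'],pinfit(f,d['pixels']))
go(s,(.59,-.229,.012),-5)
E
```

```text
0.87 [352.5, 215.4] (array([ 0.59163445, -0.22989302]), np.float64(84.57571563410131), np.float64(0.15671455065749856))
t 9.65 tcp [ 0.563  -0.2305  0.1801] yaw -4.6 q6 -0.39 -> shift [  3.6  26.9 168.1] spin 0.4 F [-0.7  0.2 -0.4] w 0.0932
```

View pics/w7.png

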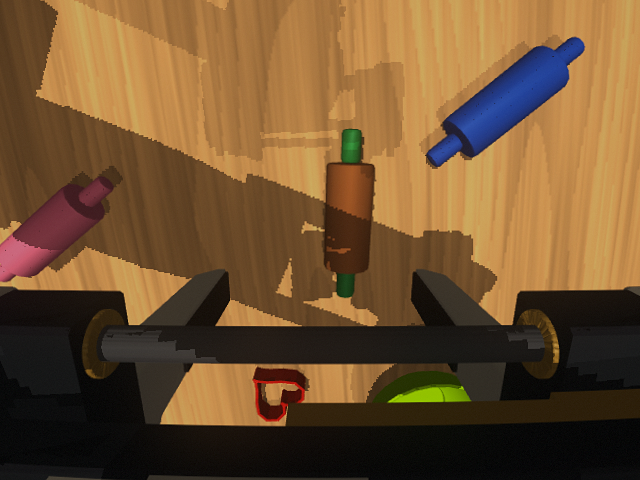

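Emit:
{"api": "arm_command", "payload": {
  "plan": [
    [3, 20, 40, 1, 93],
    [3, 28, 85, 1, 93],
    [3, 28, 125, 1, 93],
    [3, 28, 156, 1, 93],
    [3, 28, 167, 1, 93]
  ]
}}

```text
time_s: 10.2
tcp_pos: [0.5897, -0.2254, 0.0101]
eef_rot: [[0.094, 0.996, -0.005], [0.996, -0.094, 0.003], [0.002, -0.005, -1.0]]
force: [-0.1, 0.4, -0.8]
gripper_width: 0.0933
```

Emit:
{"api": "arm_command", "payload": {
  "plan": [
    [0, 0, 0, 0, 60],
    [0, 0, 0, 0, 36],
    [0, 0, 0, 0, 36],
    [0, 0, 0, 0, 36],
    [0, 0, 0, 0, 36]
  ]
}}

```text
time_s: 10.7
tcp_pos: [0.5926, -0.2287, 0.0152]
eef_rot: [[0.096, 0.995, 0.002], [0.995, -0.096, -0.001], [-0.001, 0.002, -1.0]]
force: [-1.0, 0.7, -0.6]
gripper_width: 0.0577
```

Emit:
{"api": "arm_command", "payload": {
  "plan": [
    [0, 0, 0, 0, 36],
    [0, 0, 0, 0, 36],
    [0, 0, 0, 0, 36],
    [0, 0, 0, 0, 36],
    [0, 0, 0, 0, 36]
  ]
}}

```text
time_s: 11.2
tcp_pos: [0.5919, -0.2284, 0.014]
eef_rot: [[0.096, 0.995, 0.0], [0.995, -0.096, -0.0], [-0.0, 0.0, -1.0]]
force: [-0.9, -0.2, 4.8]
gripper_width: 0.0433
```

Emit:
{"api": "arm_command", "payload": {
  "plan": [
    [0, 0, -20, 0, 36],
    [0, 0, -55, 0, 36],
    [0, 0, -95, -3, 36],
    [0, 0, -145, -6, 36],
    [0, 0, -195, -6, 36]
  ]
}}

```text
time_s: 11.7
tcp_pos: [0.5909, -0.2278, 0.2091]
eef_rot: [[-0.01, 1.0, -0.002], [1.0, 0.01, 0.001], [0.001, -0.002, -1.0]]
force: [1.3, -0.8, -0.6]
gripper_width: 0.0436
```

```bash
python3 - <<'E'
from h import *
from workcell import arm
f=arm.grab_frame('wrist');s=arm.get_state()
cv2.imwrite('pics/w8.png',f['frame'][:,:,::-1])
go(s,tub(-.11,.002,.22),1)
E
```

```text
t 11.75 tcp [ 0.5949 -0.2297  0.2207] yaw 0.5 q6 -0.46 -> shift [ 380.1 -121.4   -2.5] spin -0.5 F [ 2.5 -0.2  6.5] w 0.0433
```

View pics/w8.png

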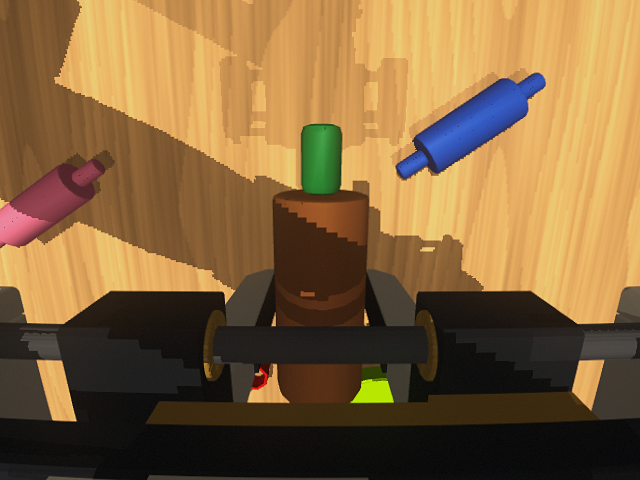

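Green pin is held. Carrying it to the chute, behind the red pin.

Emit:
{"api": "arm_command", "payload": {
  "plan": [
    [35, -12, -5, 0, 36],
    [78, -26, -10, 0, 36],
    [121, -40, -10, 0, 36],
    [164, -54, -10, 0, 36],
    [207, -68, -10, 0, 36]
  ]
}}

```text
time_s: 12.25
tcp_pos: [0.521, -0.0203, 0.2179]
eef_rot: [[-0.008, 1.0, -0.0], [1.0, 0.008, 0.0], [0.0, -0.0, -1.0]]
force: [1.1, 0.0, -1.3]
gripper_width: 0.0435
```

Emit:
{"api": "arm_command", "payload": {
  "plan": [
    [43, -14, 0, 0, 36],
    [86, -28, 0, 0, 36],
    [125, -42, 0, 0, 36],
    [155, -50, 0, 0, 36],
    [172, -55, 0, 0, 36]
  ]
}}

```text
time_s: 12.75
tcp_pos: [0.4643, 0.152, 0.2181]
eef_rot: [[-0.011, 1.0, -0.001], [1.0, 0.011, 0.001], [0.001, -0.001, -1.0]]
force: [-0.5, 0.6, -0.5]
gripper_width: 0.0432
```

```bash
python3 - <<'E'
from h import *
from workcell import arm
f=arm.grab_frame('wrist');s=arm.get_state()
cv2.imwrite('pics/w9.png',f['frame'][:,:,::-1])
go(s,tub(-.11,.002,.109),1)
E
```

```text
t 12.8 tcp [0.4639 0.1534 0.218 ] yaw 0.6 q6 0.2 -> shift [ -4.4   6.1 109. ] spin -0.4 F [ 0.   0.7 -0.9] w 0.0431
```

View pics/w9.png

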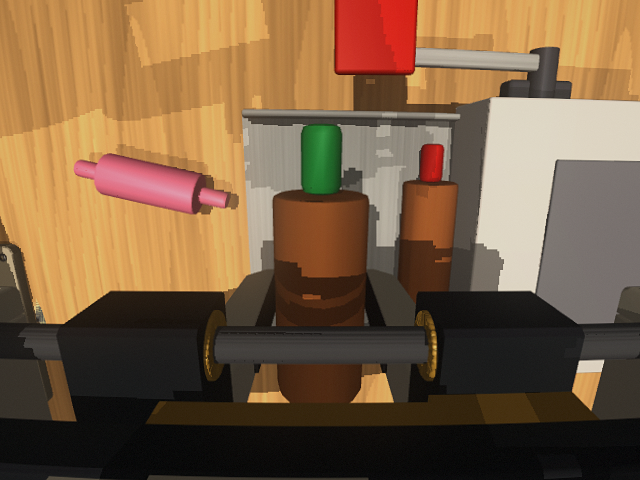

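Emit:
{"api": "arm_command", "payload": {
  "plan": [
    [-3, 5, 35, 0, 36],
    [-4, 5, 70, 0, 36],
    [-4, 5, 95, 0, 36],
    [-4, 5, 105, 0, 36],
    [-4, 5, 109, 0, 36]
  ]
}}

```text
time_s: 13.3
tcp_pos: [0.4697, 0.1452, 0.1083]
eef_rot: [[-0.008, 1.0, -0.002], [1.0, 0.008, -0.001], [-0.001, -0.002, -1.0]]
force: [0.3, -0.2, -1.0]
gripper_width: 0.0433
```

Emit:
{"api": "arm_command", "payload": {
  "plan": [
    [0, 0, 0, 0, 36],
    [0, 0, 0, 0, 60],
    [0, 0, 0, 0, 60],
    [0, 0, 0, 0, 60],
    [0, 0, 0, 0, 60]
  ]
}}

```text
time_s: 13.8
tcp_pos: [0.4713, 0.1459, 0.1105]
eef_rot: [[-0.009, 1.0, 0.002], [1.0, 0.009, 0.0], [0.0, 0.002, -1.0]]
force: [1.6, 0.4, 1.3]
gripper_width: 0.0596
```

```bash
python3 - <<'E'
from h import *
from workcell import arm
f=arm.grab_frame('wrist');s=arm.get_state()
cv2.imwrite('pics/w10.png',f['frame'][:,:,::-1])
go(s,tub(-.11,.002,.22),1)
E
```

```text
t 13.85 tcp [0.4712 0.1458 0.1104] yaw 0.5 q6 0.19 -> shift [   3.5   -1.  -109.6] spin -0.5 F [ 1.1 -0.6  0.9] w 0.0597
```

View pics/w10.png

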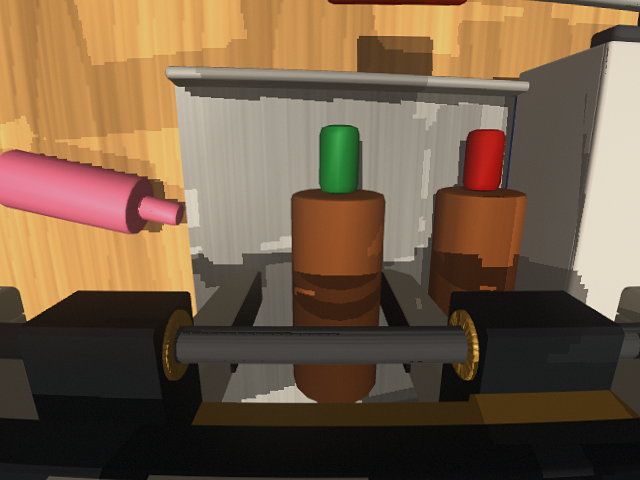

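Emit:
{"api": "arm_command", "payload": {
  "plan": [
    [0, 0, -10, 0, 60],
    [0, 0, -25, 0, 60],
    [0, 0, -50, 0, 60],
    [0, 0, -85, 0, 30],
    [0, 0, -110, 0, 0]
  ]
}}

```text
time_s: 14.35
tcp_pos: [0.4711, 0.1458, 0.2233]
eef_rot: [[-0.009, 1.0, 0.003], [1.0, 0.009, 0.001], [0.001, 0.003, -1.0]]
force: [1.0, -0.4, 0.8]
gripper_width: 0.0484
```

```bash
python3 - <<'E'
from h import *
from workcell import arm
f=arm.grab_frame('wrist');s=arm.get_state()
cv2.imwrite('pics/w11.png',f['frame'][:,:,::-1])
f2=arm.grab_frame('top')
print([(d['p'],onz(f2,[d['location']],.13)) for d in arm.silhouettes(f2,'lever')])
go(s,tub(-.086,.149,.165),1)
E
```

```text
[(0.59, array([[0.46979154, 0.27793116, 0.13      ]]))]
t 14.4 tcp [0.473  0.1463 0.2278] yaw 0.5 q6 0.19 -> shift [150.2  19.2  63.3] spin -0.5 F [ 1.5 -0.3  3.4] w 0.0448
```

View pics/w11.png

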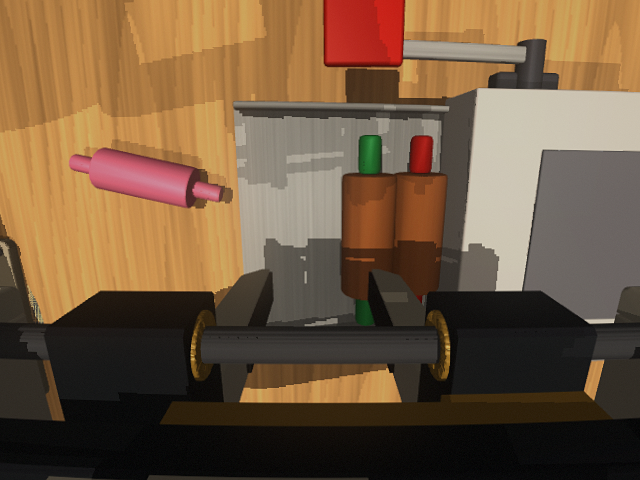

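Both pins lie side by side against the closed lid (green (368,225), red (420,225)). Now the lever, with the fingers shut.

Emit:
{"api": "arm_command", "payload": {
  "plan": [
    [35, 5, 0, 0, 0],
    [75, 10, 0, 0, 0],
    [115, 15, 0, 0, 0],
    [143, 19, 0, 0, 0],
    [151, 19, 0, 0, 0]
  ]
}}

```text
time_s: 15.0
tcp_pos: [0.4873, 0.2991, 0.2184]
eef_rot: [[-0.011, 1.0, -0.002], [1.0, 0.011, -0.0], [-0.0, -0.002, -1.0]]
force: [0.4, 0.3, 0.9]
gripper_width: 0.0012
```

```bash
python3 - <<'E'
from h import *
from workcell import arm
f=arm.grab_frame('wrist');s=arm.get_state()
cv2.imwrite('pics/w12.png',f['frame'][:,:,::-1])
f2=arm.grab_frame('scene');cv2.imwrite('pics/s12.png',f2['frame'][:,:,::-1])
go(s,tub(-.084,.147,.130),1)
E
```

```text
t 15.05 tcp [0.4872 0.2988 0.2184] yaw 0.6 q6 0.45 -> shift [-4.1  6.4 88.4] spin -0.4 F [-0.7  0.3 -0.2] w 0.0003
```

View pics/w12.png

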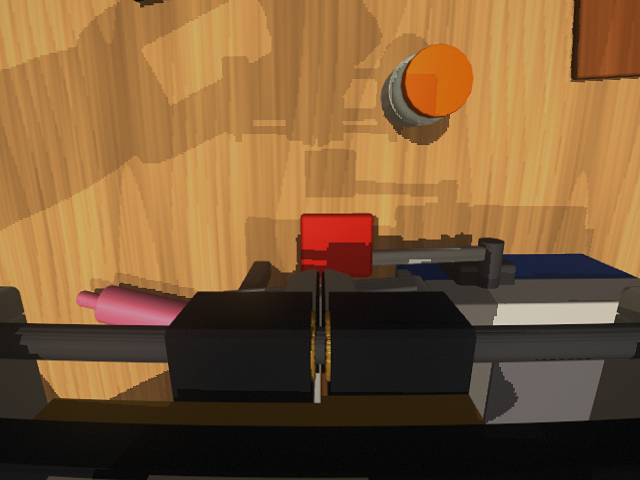

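View pics/s12.png

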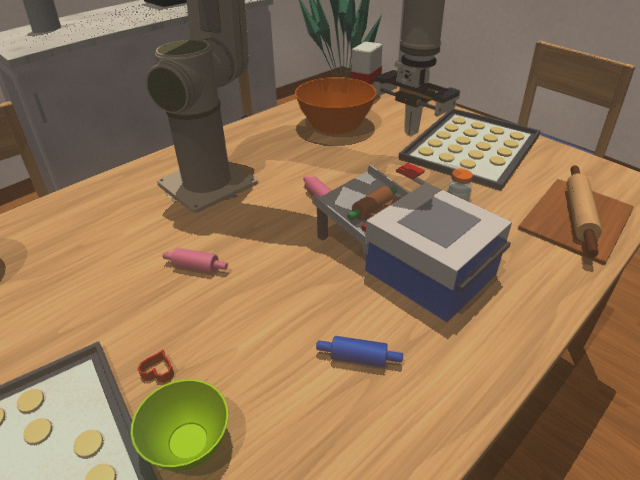

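```bash
python3 - <<'E'
from h import *
from workcell import arm
f=arm.grab_frame('wrist');print(onz(f,[(337,246),(301,214),(373,277)],.13),tub(-.08,.146,.13))
E
```

```text
[[0.5014855  0.29343659 0.13      ]
 [0.4743698  0.31768616 0.13      ]
 [0.52994196 0.2687832  0.13      ]] [0.49750076 0.29380247 0.13      ]
```

Emit:
{"api": "arm_command", "payload": {
  "plan": [
    [-2, 6, 30, 0, 0],
    [-4, 10, 60, 0, 0],
    [-4, 10, 75, 0, 0],
    [-4, 10, 83, 0, 0],
    [-4, 10, 88, 0, 0]
  ]
}}

```text
time_s: 15.65
tcp_pos: [0.4982, 0.2923, 0.1316]
eef_rot: [[-0.008, 1.0, -0.0], [1.0, 0.008, -0.0], [-0.0, -0.0, -1.0]]
force: [0.4, 0.7, 0.2]
gripper_width: 0.0006
```

Emit:
{"api": "arm_command", "payload": {
  "plan": [
    [0, 0, 7, 0, 0],
    [0, 0, 15, 0, 0],
    [0, 0, 23, 0, 0],
    [0, 0, 31, 0, 0],
    [0, 0, 37, 0, 0]
  ]
}}

```text
time_s: 16.15
tcp_pos: [0.4985, 0.2935, 0.0963]
eef_rot: [[-0.009, 1.0, 0.001], [1.0, 0.009, 0.001], [0.001, 0.001, -1.0]]
force: [-4.4, -1.8, 7.0]
gripper_width: 0.0005
```

```bash
python3 - <<'E'
from h import *
from workcell import arm
f=arm.grab_frame('wrist');s=arm.get_state()
f2=arm.grab_frame('scene');cv2.imwrite('pics/s13.png',f2['frame'][:,:,::-1])
go(s,tub(-.084,.147,.130),1)
E
```

```text
t 16.2 tcp [0.4984 0.2934 0.0953] yaw 0.5 q6 0.43 -> shift [  1.4  -4.9 -34.7] spin -0.5 F [-1.9  1.   4.5] w 0.0007
```

View pics/s13.png

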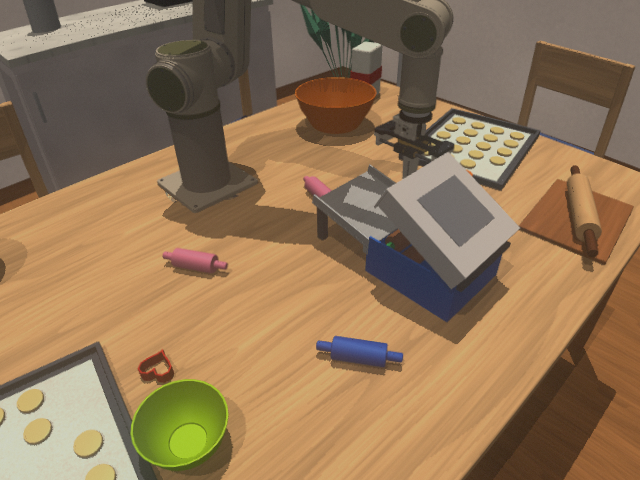

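The lid is well raised and the chute is emptying. Hold the lever for a second.

Emit:
{"api": "arm_command", "payload": {
  "plan": [
    [0, 0, 0, 0, 0],
    [0, 0, 0, 0, 0],
    [0, 0, 0, 0, 0],
    [0, 0, 0, 0, 0],
    [0, 0, 0, 0, 0]
  ]
}}

```text
time_s: 16.75
tcp_pos: [0.4985, 0.2934, 0.096]
eef_rot: [[-0.009, 1.0, 0.001], [1.0, 0.009, 0.001], [0.001, 0.001, -1.0]]
force: [-4.4, -0.0, 5.4]
gripper_width: 0.0005
```

Emit:
{"api": "arm_command", "payload": {
  "plan": [
    [0, 0, 0, 0, 0],
    [0, 0, 0, 0, 0],
    [0, 0, 0, 0, 0],
    [0, 0, 0, 0, 0],
    [0, 0, 0, 0, 0]
  ]
}}

```text
time_s: 17.25
tcp_pos: [0.4985, 0.2934, 0.0958]
eef_rot: [[-0.009, 1.0, 0.001], [1.0, 0.009, 0.001], [0.001, 0.001, -1.0]]
force: [-4.6, -0.8, 4.9]
gripper_width: 0.0006
```

```bash
python3 - <<'E'
from h import *
from workcell import arm
o=[]
for n,(x,y,w,h)in dict(scene=(290,120,240,200),top=(180,100,180,180),wrist=(0,0,640,480)).items():
    f=arm.grab_frame(n);im=f['frame'][y:y+h,x:x+w,::-1];o.append(cv2.resize(im,(390 if n!='wrist' else 400,300)))
s=arm.get_state();go(s,tub(-.084,.147,.130),1)
cv2.imwrite('pics/c14.png',np.hstack(o[:2]));cv2.imwrite('pics/w14.png',o[2])
E
```

```text
t 17.4 tcp [0.4985 0.2934 0.0957] yaw 0.5 q6 0.43 -> shift [  1.4  -5.  -34.3] spin -0.5 F [-3.9 -0.2  5.2] w 0.0003
```

View pics/c14.png

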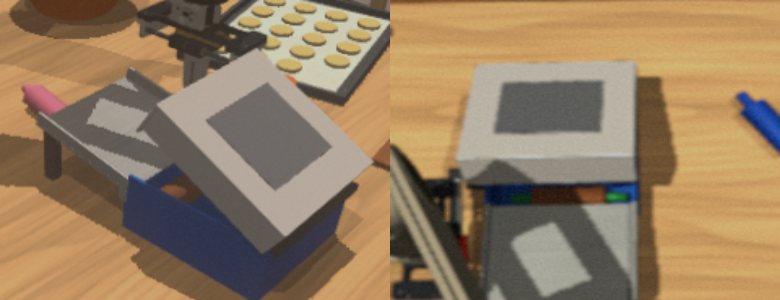

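View pics/w14.png

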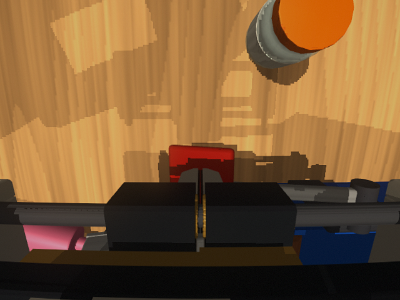

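```bash
python3 - <<'E'
from h import *
from workcell import arm
fs=[arm.grab_frame(n) for n in("scene","top")]
o=[]
for f,(x,y,w,h) in zip(fs,[(355,215,80,60),(210,195,80,60)]): o.append(cv2.resize(f['frame'][y:y+h,x:x+w,::-1],(400,300),interpolation=cv2.INTER_CUBIC))
cv2.imwrite('pics/c15.png',np.hstack(o))
for z in(.022,.06,.09):
    P=onz(fs[1],[(265,217.6)],z)[0];print(z,(P[:2]-TUB).round(3),proj(fs[0],P))
E
```

```text
0.022 [ 0.027 -0.01 ] [[400.19645709 251.16418302]]
0.06 [ 0.018 -0.014] [[397.41636116 237.39237036]]
0.09 [ 0.011 -0.018] [[395.13222201 226.12676266]]
```

View pics/c15.png

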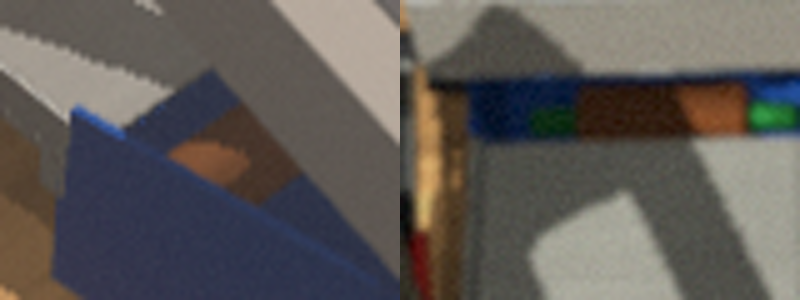

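The chute is empty. The green pin lies low on the tub floor just past the gate: scene (403,246), which matches the projection for z≈0.02–0.04. Now I'll let the lever up gently.

Emit:
{"api": "arm_command", "payload": {
  "plan": [
    [0, 0, -6, 0, 0],
    [0, 0, -14, 0, 0],
    [0, 0, -22, 0, 0],
    [0, 0, -30, 0, 0],
    [0, 0, -36, 0, 0]
  ]
}}

```text
time_s: 18.0
tcp_pos: [0.4996, 0.2931, 0.1325]
eef_rot: [[-0.008, 1.0, 0.003], [1.0, 0.008, 0.001], [0.001, 0.003, -1.0]]
force: [0.7, -0.2, -0.3]
gripper_width: 0.0004
```

Emit:
{"api": "arm_command", "payload": {
  "plan": [
    [0, 0, -8, 0, 0],
    [0, 0, -25, 0, 0],
    [0, 0, -55, 0, 0],
    [0, 0, -90, 0, 0],
    [0, 0, -110, 0, 0]
  ]
}}

```text
time_s: 18.5
tcp_pos: [0.4987, 0.2931, 0.2436]
eef_rot: [[-0.008, 1.0, 0.002], [1.0, 0.008, 0.001], [0.001, 0.002, -1.0]]
force: [0.6, -0.1, 0.5]
gripper_width: 0.0006
```

Emit:
{"api": "arm_command", "payload": {
  "plan": [
    [0, -20, 0, 0, 0],
    [0, -50, 0, 0, 0],
    [0, -70, 0, 0, 0],
    [0, -80, 0, 0, 0],
    [0, -80, 0, 0, 0]
  ]
}}

```text
time_s: 19.0
tcp_pos: [0.4175, 0.2923, 0.2408]
eef_rot: [[-0.009, 1.0, -0.0], [1.0, 0.009, -0.0], [-0.0, -0.0, -1.0]]
force: [0.1, 0.3, -0.1]
gripper_width: 0.0003
```

```bash
python3 - <<'E'
from h import *
from workcell import arm
fs=[arm.grab_frame(n) for n in("scene","top")]
cv2.imwrite('pics/c16.png',np.hstack([cv2.resize(f['frame'][:,:,::-1],(400,300)) for f in fs]))
o=[]
for f,(x,y,w,h) in zip(fs,[(290,130,240,180),(180,130,160,120)]): o.append(cv2.resize(f['frame'][y:y+h,x:x+w,::-1],(400,300),interpolation=cv2.INTER_CUBIC))
cv2.imwrite('pics/c17.png',np.hstack(o))
print(arm.get_state()['tcp_pos'],arm.get_state()['force'])
E
```

```text
[0.41873   0.2922186 0.240695 ] [ 0.14234782 -0.16229592 -0.15456858]
```

View pics/c16.png

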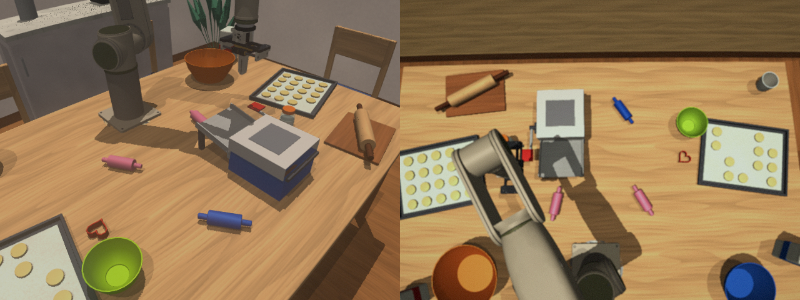

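View pics/c17.png

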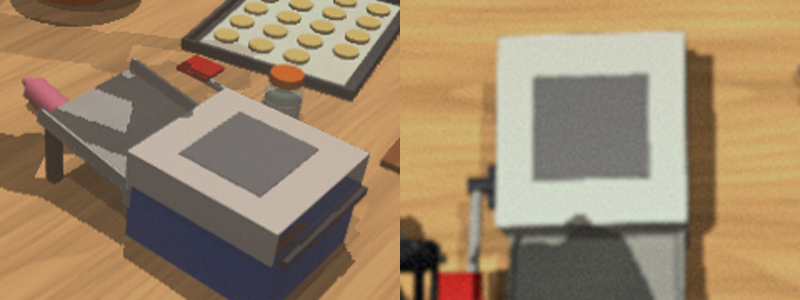

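There is a brownish spot under the lid at its back edge that wasn't there at the start, so I'll check the lid is fully shut.

```bash
python3 - <<'E'
from h import *
from workcell import arm
f=arm.grab_frame("scene");f0=pickle.load(open('scene0.pkl','rb'))
o=[cv2.resize(g['frame'][200:320,360:520,::-1],(400,300),interpolation=cv2.INTER_CUBIC) for g in(f0,f)]
cv2.imwrite('pics/c18.png',np.hstack(o))
E
```

```text
(no output)
```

View pics/c18.png

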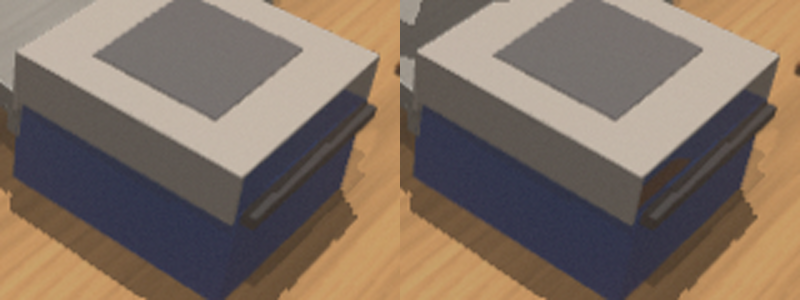

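```bash
python3 - <<'E'
from h import *
from workcell import arm
f=arm.grab_frame("scene")
for z in(.022,.044,.066,.09,.1):
    P=onz(f,[(464,271),(459,277),(472,266)],z)[:,:2]-TUB;print(z,P.round(3).tolist())
f=arm.grab_frame('wrist');cv2.imwrite('pics/w19.png',f['frame'][:,:,::-1])
E
```

```text
0.022 [[0.169, 0.038], [0.172, 0.013], [0.172, 0.065]]
0.044 [[0.179, 0.014], [0.182, -0.009], [0.183, 0.04]]
0.066 [[0.19, -0.009], [0.193, -0.032], [0.193, 0.016]]
0.09 [[0.201, -0.034], [0.204, -0.056], [0.205, -0.01]]
0.1 [[0.206, -0.045], [0.209, -0.066], [0.209, -0.021]]
```

The lid is hollow at the back and looks exactly as it did at the start. The brown spot is the red pin on the tub floor against the far wall: the ray meets z≈0.044 at tub x≈0.18, y≈0.01. Handing in.

```bash
python3 - <<'E'
from workcell import arm
print(arm.hand_in(),arm.get_state()['time_s'])
E
```

```text
the job is handed in; nothing more can be done
the job is handed in; nothing more can be done
```

I laid both pins on the chute against the closed lid and pressed the lever about 35 mm with shut fingers. I held it for over a second until the chute was empty. Then I let the lever up slowly, backed the arm off and handed in at about 19 s. The hand-in gave no verdict.

**Last checks:**
- **Lid and lever:** the lid looks the same as in the starting picture, so it appears shut, and the red lever pad is up.
- **Green pin:** before the lid shut, it lay on the tub floor just inside the gate, at tub x about 0.03 m.
- **Red pin:** a brown patch seen through the lid's open back fits it lying on the floor near the far wall, at tub x about 0.18–0.19 m. I inferred this from one view only. I could not see it while the lid was up.
- **Bowl, jar and cutter:** they look unmoved, judged by eye, and the force on the tool was near zero at the end.

**Disagreement:** the wrist camera put the lever pad about 4 mm further in x than my fit from the scene and top cameras. The lid edge was off by 1–4 mm. I used the wrist position for the press, and the difference was too small to matter.

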